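# Post the slim bottle through the spring flap of the collection box

## Task

Put the slim screw-capped white bottle into the collection box with the spring flap: holding it, push it foot first down through the flap until more than half of it is inside, so that it keeps the flap open, and only then let it go (do not just drop it on the flap). Take the hand out so that the flap swings fully shut over the bottle, and leave the white dropper bottle with the pointed nozzle standing where it is.

Things in the scene. Friction and masses are not known exactly. Their poses are not given: they have to be found in the camera images.
- strip_bottle: The bottle to post: slim, white, with a ridged cylindrical white screw cap, 24 mm in diameter, 85 mm tall (straight body to 68 mm, above it the cap, 17 mm across), about 0.11 kg, standing loose on the bench. Origin at the centre of its underside, z up along its axis.
- drop_box: Box fixed to the bench, 88 (x) x 140 (y) x 170 mm tall, grey, clear front panel (-x, towards the robot), walls 4 mm. Its whole top is a sprung aluminium flap flush with the rim, hinged at the rear (+x). With the flap down the opening is 76 (x) x 132 mm (y), centred. 165 mm deep: a bottle let go inside drops clear of the flap. Origin: centre of the underside; opening centre 170 mm above it.
- flap (a joint): Flap angle in rad: 0 shut (level), growing as its front edge swings down into the box, at most 1.45. A light spring (0.02 N m shut, 0.035 N m open) shuts it; pressing anything down on it with 1 to 2 N opens it. Hinge line along the box's y, 36 mm to the rear (+x) of the box's centre, 167 mm above its underside.
- dropper_bottle: The bottle to leave alone: white, stouter, with a pointed dropper nozzle, 31 mm in diameter, 72 mm tall, standing loose on the bench near the slim bottle. Origin at the centre of its underside.
There are look-alikes about, which are no part of the job. What is shaped like the strip_bottle but green or pink is not meant.

How it is judged:
By the outcome, as a careful person would: the job done as asked, in the order asked, and still so for the second after the job is handed in, with the robot touching nothing.
It also fails if it takes over 42 s, if anything falls off the work surface, if the arm or the gripper's body presses on something with over 40 N, if the wrist force passes 120 N, or if a joint passes its speed limit or range.

## Robot

A 6-joint arm with a two-finger parallel gripper is mounted at the origin on a cart in front of the work surface, level with it; the furniture and walls round the work are solid. World frame = base frame: x ahead of the robot, y to its left, z up, the work surface at z = 0. Lengths are in m, angles in rad, forces in N, time in s.
With the tool pointing down it reaches from about 0.425 to 0.95 m from the base axis. Payload 3.5 kg.
Tool frame: the origin (TCP) lies midway between the tips of the shut fingers; the grasp point (between the pads) lies 19 mm behind it; z points along the fingers, y is the line along which they close (so a half turn about z gives the same grasp; the last joint's range is limited). The gripper opens to 85 mm and grips with 20 to 120 N. Pads are 22 mm wide; open, the fingers measure 114 mm over their backs; the gripper's body (76 mm by 85 mm) begins 54 mm behind the grasp point. The pads swing forward as they close: fully open they stand 13 mm farther back than shut.
Start: joints at [-1.346, 0.286, 1.577, -0, 1.279, -0.15], TCP at [0.247, -0.628, 0.231] pointing down, gripper open.
Joint ranges: [-2.77, 2.77], [-0.9, 2.22], [0.21, 2.48], [-1.53, 4.67], [0.24, 2.81], [-2.84, 2.84]. Speed limits (rad/s): [2.79, 2.79, 3.14, 3.14, 3.14, 3.14].

## Interface

Orientations are given as a unit quaternion [x, y, z, w].
In Python, from plant import * gives the robot as it stands.
- The arm moves only by the tool move_arm, never from a script. Its argument "moves" is a list of rows, each a list of 3 entries, a list of its own where there are three numbers: the opening, from 0 (shut) to 1 (fully open), then the shift along the tool's x, y, z in m, then the turn, a rotation vector about the tool's x, y, z in rad. A call has exactly 10 rows; each row shifts and turns the commanded pose from where the row before left it, along the tool's axes as they then stand; what a row does not reach is not made up. A row lasts 1/12 s, in which the tool goes at most 41.7 mm and 7.16 degrees, less where a joint would pass 70% of its speed; a pose out of reach is approached as far as the arm can. A call is refused whole if a number of a shift passes 0.0417 or a number of a turn 0.125, either way. A call with a gripper value outside its range is refused whole. The fingers move at their own pace and stop on an object; "grip_force" is the grip in N (left out, the last holds). Time passes only in rows, so rows that do not move let the fingers close, or fill a call up. It gives the time, the measured TCP pose, the force, the opening and the grip force at its end, in the units of the state.
- get_state(): the state, without advancing time (a new reading comes with each control period).
- read_camera(name): name is "scene" or "side" or "wrist"; returns the picture (400x640x3 uint8, red, green, blue); there is no depth.
- camera_params(name): a dict with "fx", "fy", "cx", "cy" (pixels), "rvec" (rotation vector, rad) and "tvec" (3), from world to camera coordinates, as OpenCV has them; the wrist camera has in their place "tool_from_camera" (4x4, takes a point from camera to tool coordinates, whose origin is the TCP and whose axes are the flange's). Camera axes: x right, y down, z forward; pixel columns grow to the right and rows downward; lengths in m; the calibration is good to about 2 mm. A picture is of the moment at which its call begins: read the wrist's pose just before it. camera_params takes no time and is no camera call.
- sign_off(): hands the job in; it is judged then, once.
The state is a dict: "time": time; "qpos": joint angles; "dq": joint speeds; "joint_efforts": joint torques, N m; "eef_pos": TCP position; "tcp_rot": TCP orientation; "contact_force": force on the tool from outside, world axes, zero at the start; "wrist_torque": the same for the moment, N m; "opening": opening from 0.0 (shut) to 1.0 (fully open); "finger_force": force on a finger pad.
Only numpy, scipy, OpenCV 4.12 (cv2) and the standard library are available. Lean on these libraries where they do the work, as an engineer would, in place of code of your own. Each camera call takes 0.05 s, during which the arm holds its last target. There are 200 camera calls.

## Working session

There is one attempt and no reset: what is moved stays moved. The work goes in short steps, Python scripts to look and compute and a tool call to move; the robot and the scene stay as the last step left them, time stands still between calls to the robot, and variables do not carry over. Pictures are saved under pics/ and viewed, at most 10 in all, crops included, and the job is handed in when it is done.

Besides the shell and the picture viewer there is one more tool, called after ">>>" as a command line: name --argument value ..., lists and objects as JSON in quotes. move_arm: Moves the arm, as the interface text tells. Its arguments: {"type":"object","properties":{"moves":{"type":"array"},"grip_force":{"type":"number"}},"required":["moves"]}

```bash
mkdir -p pics; cat > h.py <<'E'
from plant import *
import numpy as np, cv2
from scipy.spatial.transform import Rotation as R
def snap(n,f):
    im=read_camera(n); cv2.imwrite('pics/'+f,im[:,:,::-1]); return im
def cam(n):
    p=camera_params(n)
    K=np.array([[p['fx'],0,p['cx']],[0,p['fy'],p['cy']],[0,0,1]])
    if 'rvec' in p:
        Rm=cv2.Rodrigues(np.array(p['rvec'],float))[0]; t=np.array(p['tvec'],float)
        return K,Rm.T,-Rm.T@t
    s=get_state(); T=np.eye(4); T[:3,:3]=R.from_quat(s['tcp_rot']).as_matrix(); T[:3,3]=s['eef_pos']
    T=T@np.array(p['tool_from_camera']); return K,T[:3,:3],T[:3,3]
def ray(c,u,v):
    K,Rw,o=c; d=Rw@np.linalg.solve(K,[u,v,1]); return o,d/np.linalg.norm(d)
def onz(c,u,v,z):
    o,d=ray(c,u,v); return o+d*(z-o[2])/d[2]
def proj(c,P):
    K,Rw,o=c; q=K@(Rw.T@(np.array(P)-o)); return q[:2]/q[2]
def cross(r1,r2):
    (o1,d1),(o2,d2)=r1,r2
    s=np.linalg.lstsq(np.c_[d1,-d2],o2-o1,rcond=None)[0]
    a,b=o1+d1*s[0],o2+d2*s[1]; return (a+b)/2,np.linalg.norm(a-b)
E
python3 - <<'E'
from h import *
snap('scene','scene0.png');snap('side','side0.png')
for n in('scene','side'):
    c=cam(n);print(n,c[2].round(3),c[1][:,2].round(3),c[0][0,0])
s=get_state();print(s['time'],s['tcp_rot'],s['eef_pos'],s['opening'])
E
```

```text
scene [0.101 0.707 0.693] [ 0.496 -0.551 -0.672] 459.7896298880094
side [0.971 0.503 0.953] [-0.464 -0.272 -0.843] 470.86790526456997
0.1 [ 9.82495045e-01  1.86285574e-01 -4.51468516e-05 -1.08142961e-03] [ 0.24698495 -0.62754608  0.23005111] 0.9962839863069104
```

View pics/scene0.png

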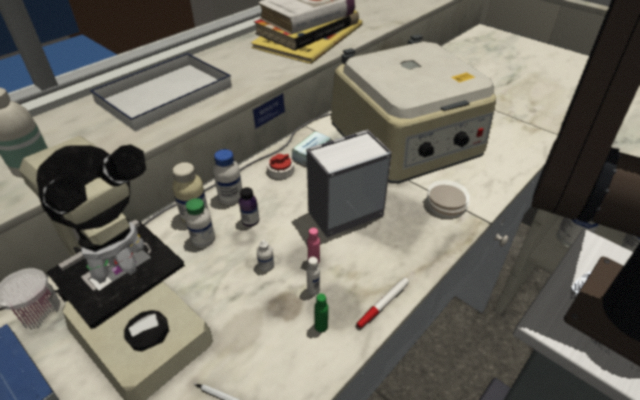

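View pics/side0.png

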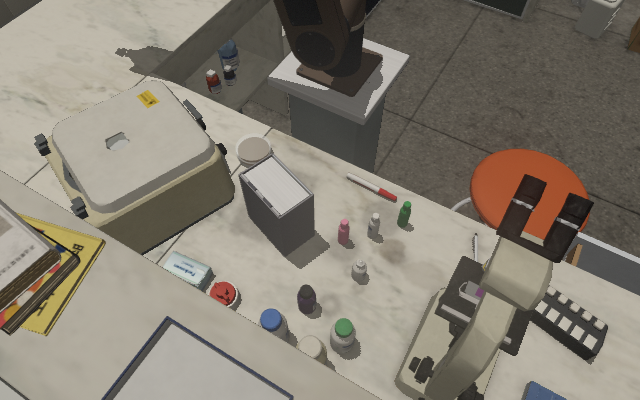

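The scene view shows the white slim bottle at (313,276), between pink (313,245) and green (321,312). The dropper is at (265,256) and the box top around (350,155). In the side view the white bottle is at (374,225), the dropper at (360,269) and the box top around (277,187). I'll enlarge both.

```bash
python3 - <<'E'
import cv2,numpy as np
a=cv2.imread('pics/scene0.png')[125:345,240:400];b=cv2.imread('pics/side0.png')[145:290,230:420]
a=cv2.resize(a,None,fx=2.6,fy=2.6,interpolation=2);b=cv2.resize(b,None,fx=2,fy=2,interpolation=2)
c=np.zeros((600,800,3),np.uint8);c[:a.shape[0],:a.shape[1]]=a;c[:b.shape[0],418:418+b.shape[1]]=b[:, :382]
cv2.imwrite('pics/crop0.png',c)
E
```

```text
(no output)
```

View pics/crop0.png

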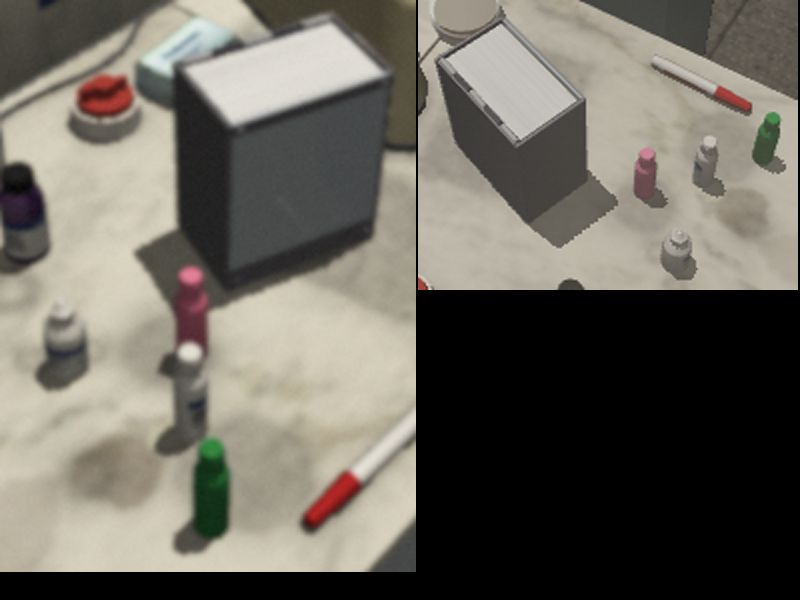

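```bash
python3 - <<'E'
from h import *
a,b=cam('scene'),cam('side')
S=lambda x,y:(240+x/2.6,125+y/2.6); D=lambda x,y:(230+(x-418)/2,145+y/2)
for n,s,d,z in [('white',(190,350),(709,143),.085),('pink',(191,274),(647,154),.085),('green',(211,447),(772,119),.085),('drop',(63,309),(680,233),.072),
 ('bR?',(233,133),(585,97),.17),('b',(177,66),(518,140),.17),('b',(330,17),(438,62),.17),('b',(390,72),(500,22),.17)]:
    P,e=cross(ray(a,*S(*s)),ray(b,*D(*d)));print(n,P.round(4),'gap',e.round(4),onz(a,*S(*s),z).round(4),onz(b,*D(*d),z).round(4))
E
```

```text
white [0.4597 0.3412 0.0825] gap 0.0059 [0.4579 0.3395 0.085 ] [0.4627 0.3445 0.085 ]
pink [0.506  0.2907 0.0834] gap 0.0054 [0.5048 0.2887 0.085 ] [0.5083 0.2937 0.085 ]
green [0.3975 0.3875 0.082 ] gap 0.0044 [0.3957 0.3868 0.085 ] [0.4006 0.39   0.085 ]
drop [0.5621 0.362  0.0641] gap 0.0037 [0.5561 0.3644 0.072 ] [0.5665 0.365  0.072 ]
bR? [0.5234 0.2262 0.1641] gap 0.0019 [0.5187 0.2304 0.17  ] [0.5273 0.2292 0.17  ]
b [0.6024 0.1983 0.168 ] gap 0.0006 [0.6004 0.2006 0.17  ] [0.6032 0.1988 0.17  ]
b [0.5617 0.0715 0.1643] gap 0.0055 [0.5572 0.0745 0.17  ] [0.5665 0.0775 0.17  ]
b [0.4851 0.0972 0.1636] gap 0.0057 [0.4807 0.1006 0.17  ] [0.4911 0.1035 0.17  ]
```

```bash
python3 - <<'E'
from h import *
a,b=cam('scene'),cam('side')
for u,v in [(488,155),(408,175),(338,120)]: print(onz(a,u,v,0).round(3))
for s,d in [((495,95),(146,85)),((405,122),(225,150)),((335,68),(115,235))]: print([x.round(3) for x in cross(ray(a,*s),ray(b,*d))])
for z in (.2,.25): print(z,[onz(a,u,v,z).round(3) for u,v in [(495,95),(405,122)]])
for z in(.2,.25): print(z,[onz(b,u,v,z).round(3) for u,v in [(225,155),(205,110)]])
E
```

```text
[ 0.417 -0.255  0.   ]
[ 0.52  -0.053  0.   ]
[ 0.799 -0.121  0.   ]
[array([ 0.451, -0.285,  0.146]), np.float64(0.007)]
[array([0.521, 0.002, 0.168]), np.float64(0.014)]
[array([ 0.788, -0.07 ,  0.164]), np.float64(0.035)]
0.2 [array([ 0.416, -0.182,  0.2  ]), array([0.497, 0.034, 0.2  ])]
0.25 [array([ 0.384, -0.092,  0.25 ]), array([0.457, 0.103, 0.25 ])]
0.2 [array([0.555, 0.037, 0.2  ]), array([ 0.477, -0.075,  0.2  ])]
0.25 [array([0.582, 0.068, 0.25 ]), array([ 0.509, -0.036,  0.25 ])]
```

>>> move_arm --moves '[[1,[0,-0.033,-0.033],[0,0,0]],[1,[0,-0.033,-0.033],[0,0,0]],[1,[0,-0.034,-0.033],[0,0,0]],[1,[0.04,-0.0014,0],[0,0,-0.07]],[1,[0.04,-0.0014,0],[0,0,-0.07]],[1,[0.04,-0.0014,0],[0,0,-0.07]],[1,[0.04,-0.0014,0],[0,0,-0.07]],[1,[0.04,-0.0014,0],[0,0,-0.07]],[1,[0.04,-0.0014,0],[0,0,-0.07]],[1,[0.04,-0.0014,0],[0,0,-0.07]]]' --grip_force 40

```text
time: 0.93
eef_pos: [0.4416, -0.3828, 0.3186]
tcp_rot: [0.907, 0.421, -0.0, -0.0]
contact_force: [0.7, -0.3, -0.3]
opening: 1.002
finger_force: 0.0
```

>>> move_arm --moves '[[1,[0.04,-0.0014,0],[0,0,-0.07]],[1,[0.04,-0.0014,0],[0,0,-0.07]],[1,[0.04,-0.0014,0],[0,0,-0.07]],[1,[0.04,-0.0014,0],[0,0,-0.07]],[1,[0.04,-0.0014,0],[0,0,-0.07]],[1,[0.04,-0.0014,0],[0,0,-0.07]],[1,[0.04,-0.0014,0],[0,0,-0.07]],[1,[0.04,-0.0014,0],[0,0,-0.07]],[1,[0.04,-0.0014,0],[0,0,-0.07]],[1,[0.04,-0.0014,0],[0,0,-0.07]]]'

```text
time: 1.77
eef_pos: [0.5771, -0.0147, 0.3186]
tcp_rot: [0.708, 0.706, -0.0, -0.0]
contact_force: [0.5, -0.5, -0.1]
opening: 0.997
finger_force: 0.0
```

>>> move_arm --moves '[[0.7,[0.04,-0.0014,0],[0,0,-0.07]],[0.7,[0.04,-0.0014,0],[0,0,-0.07]],[0.7,[0.04,-0.0014,0],[0,0,-0.08]],[0.7,[0.04,-0.0014,0],[0,0,-0.09]],[0.7,[0.04,-0.0014,0],[0,0,-0.1]],[0.7,[0.04,-0.0014,0],[0,0,-0.1]],[0.7,[0.04,-0.0014,0],[0,0,-0.1]],[0.7,[0.03,0,0],[0,0,-0.1]],[0.7,[0,0,0],[0,0,-0.1]],[0.7,[0,0,0],[0,0,0]]]'

```text
time: 2.6
eef_pos: [0.4862, 0.2759, 0.3188]
tcp_rot: [0.372, 0.928, -0.0, -0.0]
contact_force: [0.6, -0.0, -0.3]
opening: 0.699
finger_force: 0.0
```

```bash
python3 - <<'E'
from h import *
c=cam('wrist'); im=snap('wrist','w1.png')
s=get_state(); print(s['eef_pos'],s['tcp_rot'],s['qpos'],c[2],c[1][:,2])
print(proj(c,[.4605,.342,.085]),proj(c,[.5435,.152,.17]),proj(c,[.562,.363,.07]))
E
```

```text
[0.48687642 0.27495296 0.31882048] [ 3.74196476e-01  9.27349357e-01 -3.67554702e-04 -1.78943507e-04] [ 3.32778736e-01 -2.48969010e-02  1.76191836e+00 -3.23878307e-04
  1.40532381e+00 -4.70903755e-01] [0.42616783 0.33273268 0.46074057] [ 0.23169115 -0.22187642 -0.94714839]
[345.55399121 112.24728704] [275.40124028 292.5503917 ] [409.11776516 158.98270373]
```

View pics/w1.png

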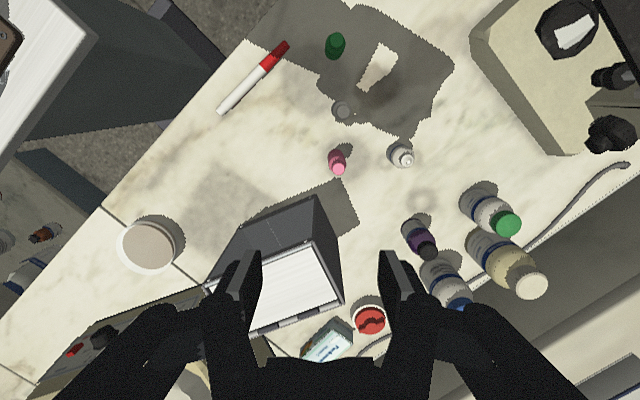

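The wrist view shows the white bottle at (343,110), where I predicted it, and the dropper at (402,156). The box top corners are at (313,239), (344,302) and (205,288).

```bash
python3 - <<'E'
from h import *
c=cam('wrist')
for u,v,z in[(344,112,.085),(405,158,.07),(313,239,.17),(344,302,.17),(205,288,.17)]: print(onz(c,u,v,z).round(4))
s=get_state(); Rm=R.from_quat(s['tcp_rot']).as_matrix(); print(Rm[:,:2].round(3))
print('to bottle in tool', Rm.T@(np.array([.4605,.342,s['eef_pos'][2]])-s['eef_pos']), np.degrees(np.arctan2(Rm[1,1],Rm[0,1])))
E
```

```text
[0.4601 0.34   0.085 ]
[0.5585 0.3586 0.07  ]
[0.5252 0.2277 0.17  ]
[0.6063 0.1978 0.17  ]
[0.4848 0.0982 0.17  ]
[[-0.72   0.694]
 [ 0.694  0.72 ]
 [ 0.    -0.001]]
to bottle in tool [ 6.55219209e-02  2.99649610e-02 -2.07177650e-05] 46.0506796885735
```

>>> move_arm --moves '[[0.7,[0.033,0.015,0],[0,0,0]],[0.7,[0.032,0.014,0],[0,0,0]],[0.7,[0,0,0.03],[0,0,0]],[0.7,[0,0,0.03],[0,0,0]],[0.7,[0,0,0.03],[0,0,0]],[0.7,[0,0,0.03],[0,0,0]],[0.7,[0,0,0.03],[0,0,0]],[0.7,[0,0,0],[0,0,0]],[0.7,[0,0,0],[0,0,0]],[0.7,[0,0,0],[0,0,0]]]'

```text
time: 3.48
eef_pos: [0.4623, 0.3403, 0.171]
tcp_rot: [0.375, 0.927, 0.001, 0.001]
contact_force: [0.7, 0.2, 1.4]
opening: 0.7
finger_force: 0.0
```

```bash
python3 - <<'E'
from h import *
c=cam('wrist'); im=snap('wrist','w2.png')
s=get_state(); print(s['eef_pos'],s['tcp_rot'])
Rm=R.from_quat(s['tcp_rot']).as_matrix()
print(Rm.T@(np.array([.4602,.341,s['eef_pos'][2]])-s['eef_pos']),proj(c,[.4602,.341,.085]),proj(c,[.4602,.341,0]))
E
```

```text
[0.46267729 0.34064593 0.17196573] [0.37485623 0.92708047 0.00157527 0.00145944]
[ 2.02717231e-03 -1.46725488e-03 -8.98256165e-06] [318.7109351  203.04153609] [318.79235533 176.16787027]
```

View pics/w2.png

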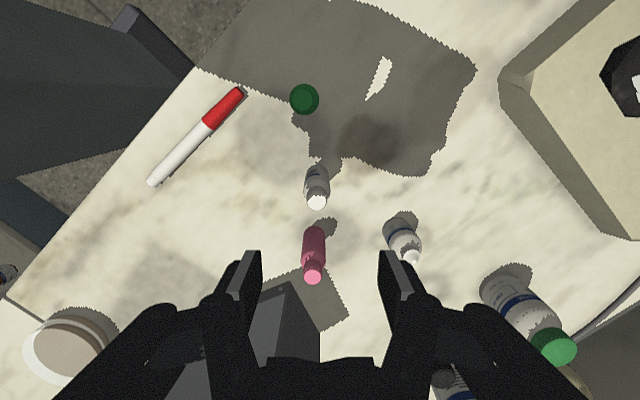

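The white cap is at (317,203), as predicted; pink, dropper and green are clear of the fingers. Descending and gripping.

>>> move_arm --moves '[[0.7,[0.002,-0.001,0.03],[0,0,0]],[0.7,[0,0,0.03],[0,0,0]],[0.7,[0,0,0.03],[0,0,0]],[0.7,[0,0,0.026],[0,0,0]],[0.7,[0,0,0.02],[0,0,0]],[0.7,[0,0,0],[0,0,0]],[0.7,[0,0,0],[0,0,0]],[0.1,[0,0,0],[0,0,0]],[0.1,[0,0,0],[0,0,0]],[0.1,[0,0,0],[0,0,0]]]' --grip_force 40

```text
time: 4.37
eef_pos: [0.4603, 0.3418, 0.0358]
tcp_rot: [0.374, 0.927, 0.002, 0.001]
contact_force: [0.9, 2.0, 1.4]
opening: 0.283
finger_force: 6.3
```

>>> move_arm --moves '[[0.1,[0,0,0],[0,0,0]],[0.1,[0,0,0],[0,0,0]],[0.1,[0,0,0],[0,0,0]],[0.1,[0,0,0],[0,0,0]],[0.1,[0,0,0],[0,0,0]],[0.1,[0,0,0],[0,0,0]],[0.1,[0,0,-0.01],[0,0,0]],[0.1,[0,0,-0.02],[0,0,0]],[0.1,[0,0,0],[0,0,0]],[0.1,[0,0,0],[0,0,0]]]'

```text
time: 5.2
eef_pos: [0.46, 0.3417, 0.0652]
tcp_rot: [0.374, 0.927, 0.002, 0.001]
contact_force: [-0.4, 1.3, -0.5]
opening: 0.264
finger_force: 39.2
```

>>> move_arm --moves '[[0.1,[0,0,-0.03],[0,0,0]],[0.1,[0,0,-0.03],[0,0,0]],[0.1,[0,0,-0.03],[0,0,0]],[0.1,[0,0,-0.03],[0,0,0]],[0.1,[0,0,-0.03],[0,0,0]],[0.1,[0,0,-0.03],[0,0,0]],[0.1,[-0.02,-0.01,0],[0,0,0]],[0.1,[-0.03,-0.0145,0],[0,0,0]],[0.1,[-0.03,-0.0145,0],[0,0,0]],[0.1,[-0.03,-0.0145,0],[0,0,0]]]'

```text
time: 6.03
eef_pos: [0.5005, 0.2251, 0.2424]
tcp_rot: [0.373, 0.928, -0.0, -0.0]
contact_force: [0.3, 0.2, -1.7]
opening: 0.265
finger_force: 39.2
```

>>> move_arm --moves '[[0.1,[-0.03,-0.0145,0],[0,0,0]],[0.1,[-0.025,-0.0125,0],[0,0,0]],[0.1,[-0.014,-0.007,0],[0,0,0]],[0.1,[0,0,0],[0,0,-0.1]],[0.1,[0,0,0],[0,0,-0.12]],[0.1,[0,0,0],[0,0,-0.12]],[0.1,[0,0,0],[0,0,-0.12]],[0.1,[0,0,0],[0,0,0]],[0.1,[0,0,0],[0,0,0]],[0.1,[0,0,0],[0,0,0]]]'

```text
time: 6.87
eef_pos: [0.5266, 0.1539, 0.2426]
tcp_rot: [0.154, 0.988, -0.0, -0.0]
contact_force: [0.1, 0.5, -0.5]
opening: 0.266
finger_force: 39.3
```

```bash
python3 - <<'E'
from h import *
c=cam('wrist'); w=snap('wrist','w3.png'); a=snap('scene','s3.png'); b=snap('side','d3.png')
s=get_state(); print(s['time'],s['eef_pos'],s['tcp_rot'],s['opening'],s['finger_force'])
Rm=R.from_quat(s['tcp_rot']).as_matrix(); print(Rm.round(3))
o=np.zeros((600,800,3),np.uint8)
A=cv2.resize(a[70:245,280:420],None,fx=2,fy=2); B=cv2.resize(b[110:260,220:400],None,fx=2,fy=2);W=cv2.resize(w,(400,250))
o[:350,:280]=A;o[:300,290:650]=B;o[350:,:400]=W
cv2.imwrite('pics/c3.png',o[:,:,::-1])
E
```

```text
7.0167 [0.52679731 0.15388959 0.24304163] [ 1.53346316e-01  9.88172492e-01 -5.97486399e-05 -1.72146282e-04] 0.26576169036691366 39.254503996053245
[[-0.953  0.303 -0.   ]
 [ 0.303  0.953 -0.   ]
 [ 0.    -0.    -1.   ]]
```

View pics/c3.png

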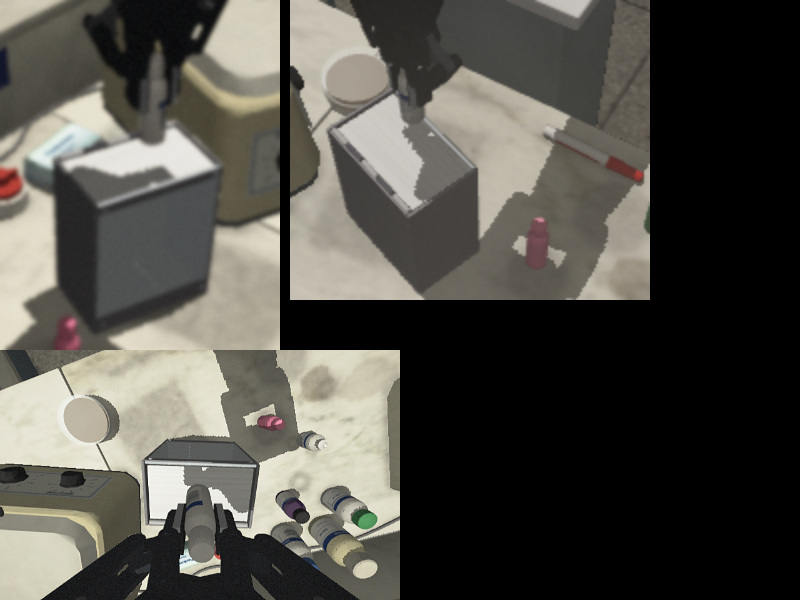

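The bottle is held upright above the flap. In the wrist view the box's front rim runs from (234,179) to (413,179), level with the gripper axes, and the flap hinge is at the rear. I'll check the offset numerically.

```bash
python3 - <<'E'
from h import *
c=cam('wrist'); s=get_state(); Rm=R.from_quat(s['tcp_rot']).as_matrix()
for u,v in[(234,179),(413,179),(235,281),(405,281)]:
    P=onz(c,u,v,.17);print(P.round(4),(Rm.T@(P-s['eef_pos'])).round(4))
for x,y in((-.044,.07),(-.044,-.07)):
    t=np.radians(-17.7);print('pred',[.5445+x*np.cos(t)-y*np.sin(t),.15+x*np.sin(t)+y*np.cos(t)])
E
```

```text
[0.4836 0.1018 0.17  ] [ 0.0253 -0.0627  0.0731]
[0.523  0.2261 0.17  ] [0.0255 0.0677 0.073 ]
[0.5638 0.0691 0.17  ] [-0.061  -0.0696  0.073 ]
[0.6058 0.2019 0.17  ] [-0.0608  0.0697  0.073 ]
pred [np.float64(0.5238652090896265), np.float64(0.23006375836847262)]
pred [np.float64(0.48130058056005787), np.float64(0.09669115099297051)]
```

>>> move_arm --moves '[[0.1,[0,0,0.015],[0,0,0]],[0.1,[0,0,0.015],[0,0,0]],[0.1,[0,0,0.01],[0,0,0]],[0.1,[0,0,0.01],[0,0,0]],[0.1,[0,0,0.01],[0,0,0]],[0.1,[0,0,0.01],[0,0,0]],[0.1,[0,0,0.01],[0,0,0]],[0.1,[0,0,0.005],[0,0,0]],[0.1,[0,0,0],[0,0,0]],[0.1,[0,0,0],[0,0,0]]]'

```text
time: 7.85
eef_pos: [0.5266, 0.1539, 0.1579]
tcp_rot: [0.153, 0.988, -0.0, -0.001]
contact_force: [-1.5, 0.7, -0.9]
opening: 0.265
finger_force: 39.3
```

>>> move_arm --moves '[[0.1,[0,0,0.005],[0,0,0]],[0.1,[0,0,0.008],[0,0,0]],[0.1,[0,0,0.007],[0,0,0]],[0.1,[0,0,0],[0,0,0]],[0.1,[0,0,0],[0,0,0]],[0.1,[0,0,0],[0,0,0]],[0.1,[0,0,0],[0,0,0]],[0.1,[0,0,0],[0,0,0]],[0.1,[0,0,0],[0,0,0]],[0.1,[0,0,0],[0,0,0]]]'

```text
time: 8.68
eef_pos: [0.527, 0.1539, 0.1385]
tcp_rot: [0.153, 0.988, 0.0, 0.0]
contact_force: [-1.0, 0.8, -1.4]
opening: 0.264
finger_force: 39.2
```

```bash
python3 - <<'E'
from h import *
w=snap('wrist','w4.png'); a=snap('scene','s4.png'); b=snap('side','d4.png')
s=get_state(); print(s['time'],s['eef_pos'],s['contact_force'],s['opening'],s['finger_force'])
o=np.zeros((600,800,3),np.uint8)
A=cv2.resize(a[70:245,280:420],None,fx=2,fy=2); B=cv2.resize(b[110:260,220:400],None,fx=2,fy=2);W=w[150:400,120:520]
o[:350,:280]=A;o[:300,290:650]=B;o[350:,:400]=W
cv2.imwrite('pics/c4.png',o[:,:,::-1])
E
```

```text
8.8333 [0.52700204 0.15385735 0.13840981] [-2.36741095  0.16632991 -2.04914314] 0.2677248528193119 39.232950031146174
```

View pics/c4.png

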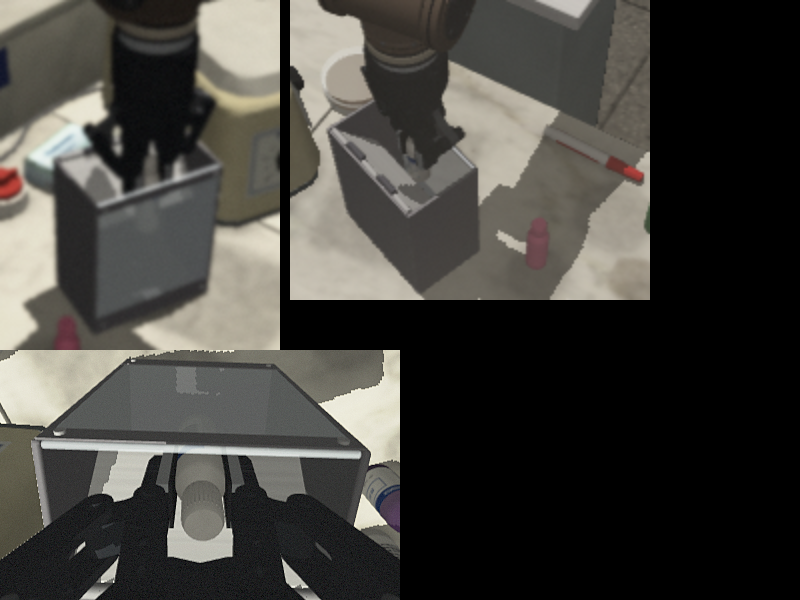

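The flap is held open by the bottle, which is about 68 mm below the rim, with its cap visible at about (202,508) in the crop. Releasing, then lifting straight up.

>>> move_arm --moves '[[0.35,[0,0,0],[0,0,0]],[0.55,[0,0,0],[0,0,0]],[0.55,[0,0,0],[0,0,0]],[0.55,[0,0,0],[0,0,0]],[0.55,[0,0,0],[0,0,0]],[0.55,[0,0,0],[0,0,0]],[0.55,[0,0,0],[0,0,0]],[0.55,[0,0,0],[0,0,0]],[0.55,[0,0,0],[0,0,0]],[0.55,[0,0,0],[0,0,0]]]'

```text
time: 9.67
eef_pos: [0.5269, 0.1538, 0.1383]
tcp_rot: [0.153, 0.988, -0.0, 0.0]
contact_force: [-0.6, -0.3, 0.6]
opening: 0.55
finger_force: 0.2
```

```bash
python3 - <<'E'
from h import *
w=snap('wrist','w5.png')
s=get_state(); print(s['time'],s['eef_pos'],s['contact_force'],s['opening'],s['finger_force'])
cv2.imwrite('pics/c5.png',w[120:400,120:520,::-1])
E
```

```text
9.7167 [0.52692224 0.15382767 0.13826813] [-0.65859992 -0.50927014  0.70606634] 0.5522983430953841 0.18452731193974614
```

View pics/c5.png

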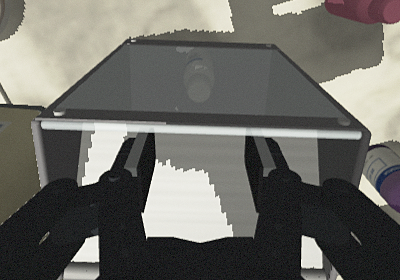

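The bottle has dropped to the box floor, seen through the front panel at (200,78) in the crop. The flap has swung up against the fingers. Withdrawing upward.

>>> move_arm --moves '[[0.55,[0,0,-0.01],[0,0,0]],[0.55,[0,0,-0.01],[0,0,0]],[0.55,[0,0,-0.015],[0,0,0]],[0.55,[0,0,-0.02],[0,0,0]],[0.55,[0,0,-0.03],[0,0,0]],[0.55,[0,0,-0.03],[0,0,0]],[0.55,[0,0,-0.03],[0,0,0]],[0.55,[0,0,-0.02],[0,0,0]],[0.55,[0,0,0],[0,0,0]],[0.55,[0,0,0],[0,0,0]]]'

```text
time: 10.55
eef_pos: [0.5276, 0.1539, 0.3059]
tcp_rot: [0.153, 0.988, 0.001, 0.002]
contact_force: [-0.9, -0.5, -0.4]
opening: 0.55
finger_force: 0.0
```

>>> move_arm --moves '[[0.55,[0,0,0],[0,0,0]],[0.55,[0,0,0],[0,0,0]],[0.55,[0,0,0],[0,0,0]],[0.55,[0,0,0],[0,0,0]],[0.55,[0,0,0],[0,0,0]],[0.55,[0,0,0],[0,0,0]],[0.55,[0,0,0],[0,0,0]],[0.55,[0,0,0],[0,0,0]],[0.55,[0,0,0],[0,0,0]],[0.55,[0,0,0],[0,0,0]]]'

```text
time: 11.38
eef_pos: [0.5269, 0.1538, 0.3033]
tcp_rot: [0.153, 0.988, -0.0, 0.0]
contact_force: [0.2, -0.1, -0.0]
opening: 0.551
finger_force: 0.0
```

```bash
python3 - <<'E'
from h import *
w=snap('wrist','w6.png'); a=snap('scene','s6.png'); b=snap('side','d6.png')
s=get_state(); print(s['time'],s['eef_pos'],s['contact_force'])
o=np.zeros((600,800,3),np.uint8)
A=cv2.resize(a[100:300,240:420],None,fx=1.7,fy=1.7); B=cv2.resize(b[130:290,220:420],None,fx=2,fy=2);W=w[100:360,120:520]
o[:A.shape[0],:A.shape[1]]=A;o[:320,310:710]=B;o[340:,:400]=W
cv2.imwrite('pics/c6.png',o[:,:,::-1])
E
```

```text
11.5333 [0.52689794 0.15385287 0.30331963] [-0.75767268  0.14276682 -0.33062661]
```

View pics/c6.png

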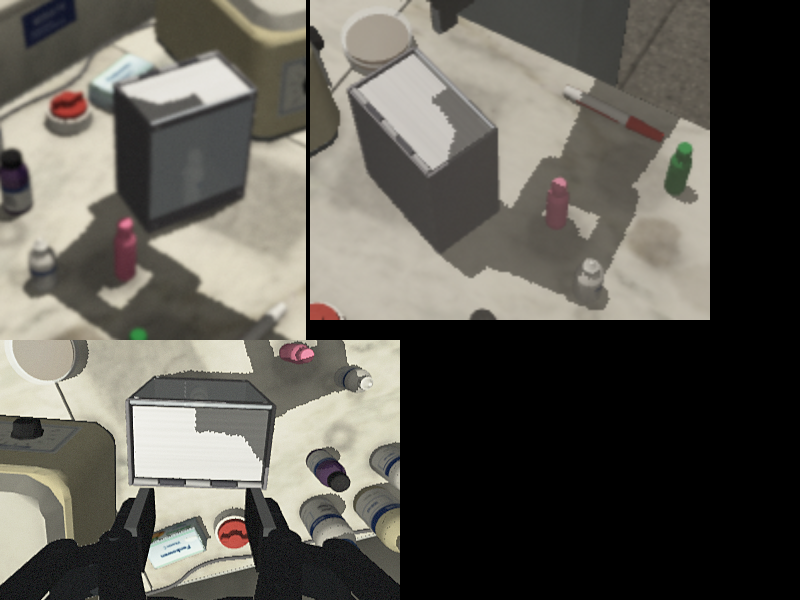

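The flap is shut level with the rim, and the bottle shows behind the clear panel at (195,180) in the crop. The dropper still stands at its place, (590,275) in the crop. Handing in.

```bash
python3 -c "
from plant import *
print(sign_off())"
```

```text
the job is handed in; nothing more can be done
None
```

The slim white bottle went foot first through the flap, was let go about 68 mm down and now stands inside the box with the flap shut; the dropper bottle was not touched, and I handed the job in at about 11.5 s.

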